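Reset the overload trip under the tester's snap cover

TASK

Unsnap the grey cover from the red-topped trip box by squeezing its two orange tabs inward while lifting it straight off, and lay it right way up, flat in the blue tray. Then press the yellow reset button inside the box all the way down and let it come back up. The tabs and the button are delicate plastic: squeeze, pull and press gently, don't drop the cover, and leave everything else on the bench where it is.

Things in the scene. Friction and masses are not known exactly. Their poses are not given: they have to be found in the camera images.
- trip_box: fixed white enclosure with a red top, 130 (x) x 170 (y) x 70 high, origin at the centre of its underside, z up. A well 68 (x) x 96 (y) opens in the middle of its top, under the cover. Inside, steel catch tongues reach in from the +y and -y sides just below the mouth (at least 68 free between them) and two thin posts stand lower down, at least 44 apart in y
- well (a point): centre of the well's mouth at the height of the red top, axes as trip_box. The yellow reset button (diameter 24) stands on this axis; its top is 5 to 15 below this point, differing from unit to unit: find it by touch
- cover: loose grey snap cover, about 150 g, starts snapped onto the box. Plate 84 (x) x 116 (y) x 4; below it a skirt 16 deep plugs into the well with 1.5 play each way; it stands on this skirt in the tray. Origin at the centre of the skirt's lower edge; plate top 20, tab tops 54 above it; y runs from tab_r to tab_l
- cover_mid (a point): middle of the cover, 27 above the skirt's lower edge. Squeeze, then lift straight up: the barbs are past their catches after 6 mm, the skirt is out after 16. If the lift meets resistance a barb is still caught: squeeze a little harder; a sideways push on the gripper means it is off-centre: shift that way. A total load over 24 N on a tab, from squeezing, jamming or pulling, cracks it
- tab_l: orange flexible tab at the cover's +y side: an upright pad 24 wide (x), 4 thick, 34 high above the cover plate. Origin on its outer face, 28 from the cover's middle, 23 above the plate, 11 below the tab's top; axes as the cover. Pinch both tabs from above by their outer faces, 56 apart. Below the plate its outward barb is caught under a catch tongue with 1 mm slack upward
- tab_r: the same tab at the -y side, mirrored. Each tab yields inward (towards the cover's middle): 1 N starts it, 1 N more per mm. The barbs come free after 2.5 to 7.7 mm of travel, differing from unit to unit, alike on both sides, so at 3.5 to 9.5 N each; 2.2 mm beyond that the tab jams on a hard stop. Squeeze centred, by force, not to a set width
- reset (a joint): the reset button's travel in m: 0 up, 0.007 fully down. Spring: 2.4 N to start it, 8 N at the bottom. More than 22 N on it or on the box breaks it
- tray: fixed blue open tray, 180 (x) x 200 (y) x 25 high, walls and floor 4 thick; origin at the centre of its underside. Empty at the start
- weight_a: bystander: steel calibration weight, diameter 44, 50 high, origin under its centre
- weight_b: bystander: brass calibration weight, diameter 36, 40 high, origin under its centre
- switch_sample: bystander: black switch with a red rocker, 36 x 30 x 30 high, origin under its centre
- screwdriver: bystander: screwdriver lying flat, about 200 long
- plug_sample: bystander: black plug, 45 x 32 x 26 high, origin under its centre
- oil: bystander: white oil bottle with a red cap, diameter 38, 85 high, origin under its centre
- gauge_block: bystander: steel block 70 x 30 x 20 high, origin under its centre

How it is judged (in metres and radians):
On the way, in this order (a step that is already met when the one before it is completed fails the run):
1. the cover is unsnapped and lifted clear of the trip box (distance between cover_mid and well above 0.05 m and contact force between cover and trip_box below 0.05 N), for 0.1 s.
2. the cover lies flat, right way up, in the blue tray, let go (x of cover_mid in the frame of tray between -0.06 and 0.06 m and y of cover_mid in the frame of tray between -0.06 and 0.06 m and z of cover_mid in the frame of tray below 0.036 m and angle between cover_mid's own z axis and vertical below 0.12 rad and linear speed of cover below 0.02 m/s and contact force between cover and the fingers below 0.05 N), for 0.2 s.
3. the reset button is pressed down by at least 5.5 mm of its 7 mm (value of joint reset above 0.0055 m), for 0.05 s.
At the end, for the whole second after the job is handed in: The cover lies in the blue tray, its middle within 60 mm of the tray's centre along each of the tray's axes, right way up and level within 0.12 rad, standing on the tray floor, still and let go; the reset button has been pressed (at least 5.5 mm) after that and is back up (within 1 mm) (all of step 2 and value of joint reset below 0.001 m); the robot touches nothing.
It fails at once if a snap tab is loaded with more than 24 N in all by anything (contact force between any of tab_l, tab_r and anything else above 24 N).
It fails at once if the trip box or its button is pushed with more than 22 N by the robot (contact force between trip_box and the fingers above 22 N or contact force between trip_box and the arm above 22 N).
It fails at once if the cover is dropped (falls free faster than 0.7 m/s, about 25 mm) (linear speed of cover above 0.7 m/s and contact force between cover and the fingers below 0.05 N).
It fails at once if a bystander is moved by more than 20 mm (distance of any of weight_a, weight_b, switch_sample, screwdriver, plug_sample, oil, gauge_block from where it was at the start of the episode above 0.02 m).
It also fails if it takes over 64 s, if anything falls off the work surface, if the arm or the gripper's body presses on something with over 40 N, if the wrist force passes 120 N, or if a joint passes its speed limit or range.

ROBOT

A 6-joint arm with a two-finger parallel gripper is mounted at the origin on the work surface. World frame = base frame: x ahead of the robot, y to its left, z up, the work surface at z = 0. Lengths are in mm, angles in rad, forces in N, time in s.
With the tool pointing down it reaches from about 275 to 825 mm from the base axis. Payload 4.9 kg.
Tool frame: the origin (TCP) lies at the very end of the fingers, on their centre line; the grasp point (between the pads) lies 19 mm behind it; z points along the fingers, y is the direction in which the jaws open and shut (so a half turn about z gives the same grasp; the last joint's range is limited). The gripper opens to 85 mm and grips with 20 to 120 N. Pads are 22 mm wide; open, the fingers measure 114 mm over their backs; the gripper's body (76 mm by 85 mm) begins 54 mm behind the grasp point. The pads swing forward as they close: fully open they stand 13 mm farther back than shut.
Start: joints at [-1.313, 0.326, -0.193, 1.052, 0, 1.437], TCP at [210.032, -508.336, 231.281] pointing down, gripper open.
Joint ranges: [-2.65, 2.65], [-0.97, 1.79], [-1.3, 1.35], [-1.93, 2.1], [-1.47, 1.37], [-3.14, 3.14]. Speed limits (rad/s): [2.57, 2.57, 3.14, 3.14, 3.14, 3.14].

INTERFACE

Orientations are given as a unit quaternion [w, x, y, z].
In Python, from workcell import robot gives the robot as it stands.
- The arm moves only by the tool arm_command, never from a script. Its argument "plan" is a list of rows, each an object of numbers: "tx", "ty", "tz": the shift along the world's x, y, z in m; "turn": the turn about the world's z in degrees; "grip": the opening, from 0 (shut) to 1 (fully open). In form: [{"tx": .., "ty": .., "tz": .., "turn": .., "grip": ..}, ...]. A call has 1 to 8 rows; each row shifts and turns the commanded pose from where the row before left it; what a row does not reach is not made up. A row lasts 1/10 s, in which the tool goes at most 50 mm and 8.59 degrees, less where a joint would pass 70% of its speed; a pose out of reach is approached as far as the arm can. A call is refused whole if a number of a shift passes 0.05 or a number of a turn 8.59, either way. A call with a gripper value outside its range is refused whole. The fingers move at their own pace and stop on an object; "force" is the grip in N (left out, the last holds). Time passes only in rows, so rows that do not move let the fingers close. It gives the time, the measured TCP pose, the force and the opening at its end, in the units of the state.
- robot.sense(): the state, without advancing time (a new reading comes with each control period).
- robot.snapshot(name): name is "side" or "top" or "wrist"; returns a dict with "frame" (384x512x3 uint8, red, green, blue), "range_z" (384x512 float32, mm along the optical axis (not along the pixel's ray), 0 where there is no reading), "intrinsics" (3x3 intrinsics, pixels), "D" ([k1, k2, p1, p2, k3] as OpenCV has them; the pictures are not rectified), "R" (3x3) and "t" (3): a world point X has camera coordinates R X + t. Camera axes: x right, y down, z forward; pixel columns grow to the right and rows downward; lengths in mm; the calibration is good to about 2 mm. A picture is of the moment at which its call begins.
- robot.hand_in(): hands the job in, once; it reports no verdict.
Trained networks look in a picture, given as the dict that the camera call returned (one of the last four; its "shot" number tells which), for a name from the list of things; names that differ only in an ending like _2 or _b are one class to them, and where a whole thing is asked for, a point or a joint stands for the part that bears it (a point fixed in the world has none). Each returns a list of dicts, best first, with "p" (0 to 1); they miss things now and then, are a little off and sometimes report something else, mostly with a low value. They report only what shows in the picture. A call takes as long as a camera call.
- robot.boxes_of(picture, query): "rect" ([centre column, centre row, width, height] in pixels, round what is visible of it).
- robot.cut_out(picture, query): "pixels" (384x512 bool, what is visible of it) and "rect" ([centre column, centre row, width, height] in pixels, round what is visible of it).
The state is a dict: "time_s": time; "joint_positions": joint angles; "dq": joint speeds; "joint_torque": joint torques, N m; "position": TCP position; "ee_rot": TCP orientation; "contact_force": force on the tool from outside, world axes, zero at the start; "torque": the same for the moment, N m; "opening": opening from 0.0 (shut) to 1.0 (fully open).
Only numpy, scipy, OpenCV 4.12 (cv2) and the standard library are available. Lean on these libraries where they do the work, as an engineer would, in place of code of your own. Each camera call takes 0.05 s, during which the arm holds its last target.

## Working session

There is one attempt and no reset: what is moved stays moved. The work goes in short steps, Python scripts to look and compute and a tool call to move; the robot and the scene stay as the last step left them, time stands still between calls to the robot, and variables do not carry over. Pictures are saved under pics/ and viewed, and the job is handed in when it is done.

Besides the shell and the picture viewer there is one more tool, called after "Emit:" as name([rows], argument=value, ...), one row to a line, values as JSON. arm_command: Moves the arm, as the interface text tells. Its arguments: {"type":"object","properties":{"plan":{"type":"array","items":{"type":"object","properties":{"tx":{"type":"number"},"ty":{"type":"number"},"tz":{"type":"number"},"turn":{"type":"number"},"grip":{"type":"number"}}}},"force":{"type":"number"}},"required":["plan"]}

```bash
ls; mkdir -p pics; cat > h.py <<'E'
import numpy as np, cv2
from workcell import robot
def snap(n,f=None):
    p=robot.snapshot(n)
    if f: cv2.imwrite('pics/'+f,cv2.cvtColor(p['frame'],cv2.COLOR_RGB2BGR))
    return p
def pts(p,mask):
    v,u=np.nonzero(mask&(p['range_z']>0)); z=p['range_z'][v,u].astype(float)
    n=cv2.undistortPoints(np.stack([u,v],1).astype(float)[:,None],p['intrinsics'],np.array(p['D']))[:,0]
    c=np.c_[n*z[:,None],z]
    return (c-np.array(p['t']))@np.array(p['R']), p['frame'][v,u]
E
python3 - <<'E'
from h import *
s=robot.sense(); print(s)
for n in ['top','side','wrist']:
    p=snap(n,n+'0.png')
    print(n,p['R'],p['t'])
    np.save(n+'0.npy',p,allow_pickle=True)
    for q in ['trip_box','cover','tray','tab_l','weight_a','oil','screwdriver','plug_sample','gauge_block','switch_sample']:
        r=robot.cut_out(p,q)
        for d in r[:2]:
            X,_=pts(p,d['pixels'])
            print(q,round(d['p'],2),np.round(d['rect']),np.round(np.median(X,0)) if len(X) else '', np.round(X.min(0)) if len(X) else '',np.round(X.max(0)) if len(X) else '')
E
```

```text
pics
{'time_s': 0.0, 'joint_positions': array([-1.31319429e+00,  3.26918261e-01, -1.93576804e-01,  1.05201442e+00,
       -2.52340454e-05,  1.43662472e+00]), 'dq': array([-0.00097887,  0.00054754,  0.00190409, -0.00010851, -0.00102852,
        0.0017057 ]), 'joint_torque': array([ 1.29155142e-03, -4.43396688e+01,  2.62438595e+01,  1.53443991e-02,
       -6.43170551e-05, -2.17459211e-05]), 'position': array([ 209.87357586, -507.75214422,  230.51848263]), 'ee_rot': array([-8.54169707e-04,  9.80875086e-01,  1.94636411e-01, -6.54233812e-05]), 'contact_force': array([-0.36374761, -0.28204125, -0.45269179]), 'torque': array([ 0.00615736, -0.03056813,  0.01357701]), 'opening': 1.0004178520998017}
top [[-0.02197945 -0.99965738 -0.01421353]
 [-0.98007641  0.02435169 -0.19712234]
 [ 0.19740093  0.0095977  -0.98027586]] [  13.33966261  597.57167327 1019.78574441]
trip_box 0.79 [315. 233.  73.  66.] [ 471. -180.   70.] [ 385. -295.   -3.] [576. -90.  78.]
cover 0.74 [317. 231.  46.  39.] [ 474. -191.   74.] [ 418. -259.   67.] [ 532. -126.  110.]
tray 0.69 [186. 215.  80.  76.] [536. 205.   4.] 
[... 1706 characters left out ...]
.] [ 732. -270.   87.]
screwdriver 0.75 [195. 141.  26.  11.] [427. 437.  16.] [381. 428.  -4.] [480. 502.  26.]
screwdriver 0.69 [342. 269.  16.  34.] [ 691. -346.   50.] [ 678. -356.   -1.] [ 723. -270.   87.]
plug_sample 0.74 [241. 248.  82.  76.] [ 467. -251.   66.] [ 382. -296.   -4.] [572.  -4.  74.]
plug_sample 0.55 [263. 328.  20.  13.] [ 477. -429.   24.] [ 455. -443.    8.] [ 500. -406.   29.]
gauge_block 0.59 [270. 148.  17.  11.] [692. 322.  19.] [656. 310.  -1.] [726. 351.  25.]
wrist [[ 3.81717089e-01 -9.24279186e-01  2.24278272e-04]
 [-8.83899031e-01 -3.64969570e-01  2.92437542e-01]
 [-2.70212078e-01 -1.11826646e-01 -9.56284599e-01]] [-549.50304422  -38.04311524  378.93128463]
```

View pics/top0.png

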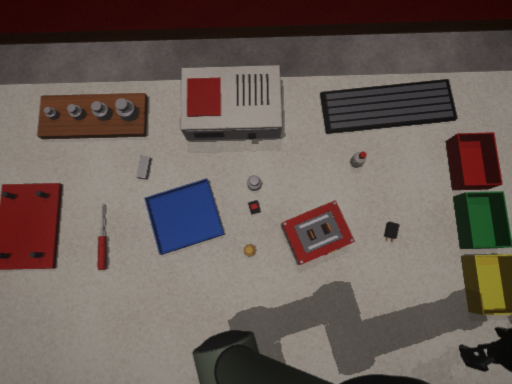

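View pics/side0.png

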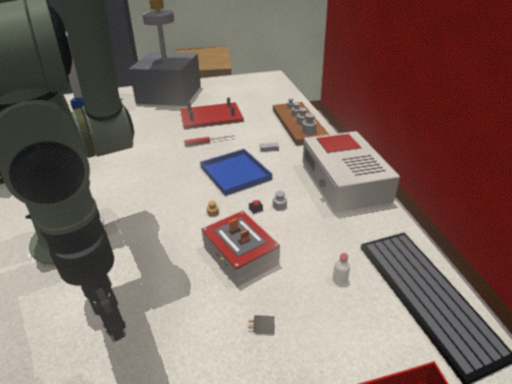

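```bash
python3 - <<'E'
from h import *
p=np.load('top0.npy',allow_pickle=True).item()
ps=np.load('side0.npy',allow_pickle=True).item()
for n,p in (('top',p),('side',ps)):
    X,C=pts(p,np.ones((384,512),bool)); C=C.astype(int)
    roi=(X[:,0]>370)&(X[:,0]<590)&(X[:,1]>-310)&(X[:,1]<-70)
    R,G,B=C.T
    red=roi&(R>120)&(R>2*G)&(R>2*B)&(X[:,2]>60)&(X[:,2]<80)
    org=roi&(R>150)&(G>0.35*R)&(G<0.75*R)&(B<0.5*R)&(X[:,2]>78)
    gry=roi&(abs(R-G)<25)&(abs(R-B)<25)&(X[:,2]>66)&(X[:,2]<82)
    for nm,m in (('red',red),('org',org),('gry',gry)):
        Y=X[m]
        if len(Y)<4: print(n,nm,len(Y));continue
        r=cv2.minAreaRect(Y[:,:2].astype(np.float32)); print(n,nm,len(Y),np.round(Y.mean(0),1),np.round(np.median(Y[:,2]),1),np.round(r[0],1),np.round(r[1],1),round(r[2],1), Y.max(0).round())
    if n=='top':
        Y=X[org]; print(np.c_[Y,C[org]].round())
    t=(X[:,0]>400)&(X[:,0]<670)&(X[:,1]>60)&(X[:,1]<340)&(B>R+40)
    Y=X[t]; r=cv2.minAreaRect(Y[:,:2].astype(np.float32)); print('tray',r,np.percentile(Y[:,2],[5,25,50,95]))
E
```

```text
top red 454 [ 465.5 -142.4   69.7] 69.7 [ 475.1 -191.7] [129.2 166.7] 21.8 [559. -93.  75.]
top org 0
top gry 1102 [ 473.9 -190.5   73.9] 73.8 [ 474.5 -191.1] [119.  158.3] 21.4 [559. -96.  82.]
[]
tray ((537.2814331054688, 203.2446746826172), (179.58856201171875, 198.9673614501953), 16.515594482421875) [ 0.54772208  2.70941515  4.22208963 23.33947919]
side red 1021 [ 469.7 -208.1   69.8] 69.7 [ 474.6 -195.1] [128.4 167.8] 20.6 [ 551. -101.   74.]
side org 23 [ 470.6 -183.2  106.8] 106.8 [ 472.6 -193.3] [20.8 58.8] 18.3 [ 491. -164.  111.]
side gry 798 [ 473.6 -202.9   74. ] 74.0 [ 472.1 -207.3] [ 97.8 136.3] 18.8 [ 531. -129.   80.]
tray ((534.8645629882812, 201.71652221679688), (180.9718475341797, 203.83541870117188), 16.073471069335938) [ 2.43984709  3.98973098  5.07260228 24.8704381 ]
```

View pics/wrist0.png

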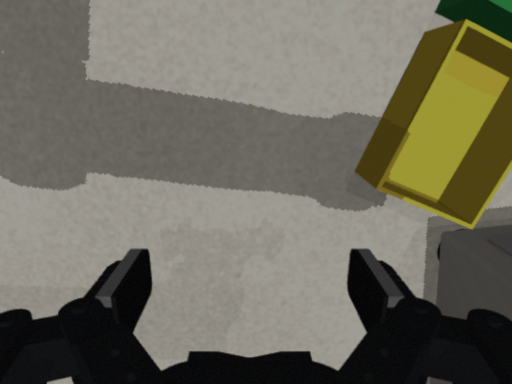

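Emit:
arm_command([
  {"tx": 0.029, "ty": 0.035, "tz": 0, "turn": -1, "grip": 1},
  {"tx": 0.029, "ty": 0.035, "tz": 0, "turn": -1, "grip": 1},
  {"tx": 0.029, "ty": 0.035, "tz": 0, "grip": 1},
  {"tx": 0.029, "ty": 0.035, "tz": 0, "grip": 1},
  {"tx": 0.029, "ty": 0.035, "tz": 0, "grip": 1},
  {"tx": 0.029, "ty": 0.035, "tz": 0, "grip": 1},
  {"tx": 0.029, "ty": 0.035, "tz": 0, "grip": 1},
  {"tx": 0.029, "ty": 0.035, "tz": 0, "grip": 1},
], force=20)

```text
validation failed for argument at $.pl...
```

Emit:
arm_command([
  {"tx": 0.029, "ty": 0.035, "tz": 0, "turn": -1, "grip": 1},
  {"tx": 0.029, "ty": 0.035, "tz": 0, "turn": -1, "grip": 1},
  {"tx": 0.029, "ty": 0.035, "tz": 0, "turn": 0, "grip": 1},
  {"tx": 0.029, "ty": 0.035, "tz": 0, "turn": 0, "grip": 1},
  {"tx": 0.029, "ty": 0.035, "tz": 0, "turn": 0, "grip": 1},
  {"tx": 0.029, "ty": 0.035, "tz": 0, "turn": 0, "grip": 1},
  {"tx": 0.029, "ty": 0.035, "tz": 0, "turn": 0, "grip": 1},
  {"tx": 0.029, "ty": 0.035, "tz": 0, "turn": 0, "grip": 1},
], force=20)

```text
time_s: 2.45
position: [443.1, -226.8, 231.5]
ee_rot: [0.0, 0.984, 0.177, 0.0]
contact_force: [0.5, -0.7, 0.4]
opening: 1.0
```

```bash
python3 - <<'E'
from h import *
p=snap('wrist','w1.png'); np.save('w1.npy',p,allow_pickle=True)
X,C=pts(p,np.ones((384,512),bool)); C=C.astype(int); R,G,B=C.T
roi=(X[:,0]>370)&(X[:,0]<590)&(X[:,1]>-310)&(X[:,1]<-70)
red=roi&(R>1.8*G)&(R>1.8*B)&(X[:,2]>60)&(X[:,2]<80)
gry=roi&(abs(R-G)<25)&(abs(R-B)<25)&(X[:,2]>66)&(X[:,2]<82)
hi=roi&(X[:,2]>100)&(X[:,2]<116)
for nm,m in (('red',red),('gry',gry),('hi',hi)):
    Y=X[m]
    if len(Y)<4: continue
    r=cv2.minAreaRect(Y[:,:2].astype(np.float32)); print(nm,len(Y),Y.mean(0).round(1),np.median(Y[:,2]).round(1),np.round(r[0],1),np.round(r[1],1),round(r[2],1),C[m].mean(0))
E
```

```text
red 14815 [ 480.1 -190.2   69.8] 69.7 [ 474.7 -191.9] [130.1 169.7] 21.3 [142.17752278  36.34350321  31.87924401]
gry 12047 [ 476.7 -191.9   73.9] 73.9 [ 474.4 -192. ] [122.4 162.8] 21.2 [113.72051133 112.27782851 113.35942558]
hi 392 [ 474.3 -190.9  107. ] 107.6 [ 474.6 -192.2] [23.8 57.6] 21.1 [146.14285714  95.74234694  44.97193878]
```

View pics/w1.png

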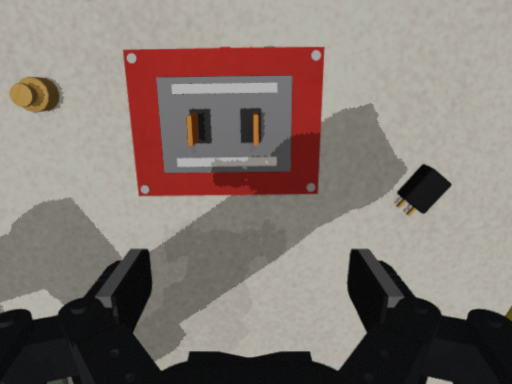

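Emit:
arm_command([
  {"tx": 0.0155, "ty": 0.0175, "tz": 0, "turn": 0.8, "grip": 1},
  {"tx": 0.016, "ty": 0.0172, "tz": 0, "turn": 0, "grip": 1},
  {"tx": 0, "ty": 0, "tz": -0.04, "turn": 0, "grip": 1},
  {"tx": 0, "ty": 0, "tz": -0.04, "turn": 0, "grip": 1},
  {"tx": 0, "ty": 0, "tz": -0.02, "turn": 0, "grip": 1},
  {"tx": 0, "ty": 0, "tz": 0, "turn": 0, "grip": 1},
  {"tx": 0, "ty": 0, "tz": 0, "turn": 0, "grip": 1},
], force=20)

```text
time_s: 3.2
position: [473.6, -193.9, 131.7]
ee_rot: [-0.0, 0.983, 0.184, -0.0]
contact_force: [0.3, 0.1, 0.1]
opening: 1.0
```

```bash
python3 - <<'E'
from h import *
p=snap('wrist','w2.png')
for i in range(3):
    s=robot.sense(); print(s['position'],s['contact_force'],2*np.degrees(np.arctan2(s['ee_rot'][2],s['ee_rot'][1])))
X,C=pts(p,np.ones((384,512),bool)); C=C.astype(int); R,G,B=C.T
roi=(X[:,0]>430)&(X[:,0]<520)&(X[:,1]>-250)&(X[:,1]<-130)
hi=roi&(X[:,2]>90)&(X[:,2]<112)&(R>1.3*B)&(R>80)
Y=X[hi]; r=cv2.minAreaRect(Y[:,:2].astype(np.float32)); print(r,len(Y),np.percentile(Y[:,2],[5,50,95]))
E
```

```text
[ 474.29462086 -194.28349831  132.47140097] [-0.22180904 -1.24879017 -0.09532331] 21.237316653821292
[ 474.29462086 -194.28349831  132.47140097] [-0.22180904 -1.24879017 -0.09532331] 21.237316653821292
[ 474.29462086 -194.28349831  132.47140097] [-0.22180904 -1.24879017 -0.09532331] 21.237316653821292
((475.1884765625, -191.93370056152344), (24.85695457458496, 57.33729553222656), 21.361268997192383) 1083 [ 92.36539292 106.94160644 108.45437842]
```

View pics/w2.png

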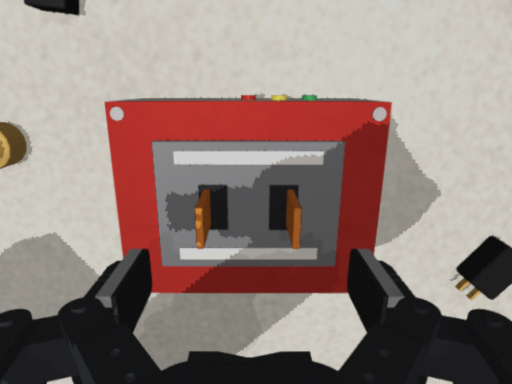

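```bash
python3 - <<'E'
from h import *
p=snap('wrist')
s=robot.sense(); print(s['position'],s['contact_force'])
X,C=pts(p,np.ones((384,512),bool)); C=C.astype(int); R,G,B=C.T
v,u=np.nonzero(p['range_z']>0)
a=np.radians(21.24); ex=np.array([np.cos(a),np.sin(a)]); ey=np.array([-np.sin(a),np.cos(a)])
c=np.array([474,-194]); L=np.c_[(X[:,:2]-c)@ex,(X[:,:2]-c)@ey,X[:,2]]
org=(X[:,2]>90)&(X[:,2]<112)&(R>1.3*B)&(R>80)&(abs(L[:,0])<40)&(abs(L[:,1])<45)
for nm,m in(('left',org&(u<250)),('right',org&(u>250))):
    print(nm,m.sum(),np.percentile(L[m],[2,50,98],axis=0).round(1).tolist())
fing=(X[:,2]>115)&(abs(L[:,0])<60)
for nm,m in(('Lf',fing&(u<250)&(v<330)&(v>248)),('Rf',fing&(u>250)&(v<330)&(v>248))):
    print(nm,m.sum(),np.percentile(L[m],[1,50,99],axis=0).round(1).tolist())
    for row in (255,265,280,295):
        k=m&(v==row); 
        if k.any():
            i=np.argsort(abs(L[k][:,1]))[:2]; print(row,L[k][i].round(1).tolist())
E
```

```text
[ 474.60015049 -194.44628154  132.83805707] [-0.32319584 -0.53429463 -0.54673949]
left 550 [[-9.3, 25.3, 91.0], [4.0, 26.6, 106.9], [13.9, 29.9, 108.7]]
right 516 [[-9.3, -26.5, 91.4], [3.8, -23.7, 107.0], [13.9, -22.5, 108.8]]
Lf 5799 [[-9.8, 33.3, 147.3], [10.7, 45.8, 182.1], [16.8, 69.4, 204.2]]
255 [[7.9, 42.6, 149.2], [6.9, 42.8, 147.3]]
265 [[5.0, 42.8, 152.3], [6.3, 42.9, 154.6]]
280 [[6.8, 42.6, 166.6], [-2.9, 42.7, 151.0]]
295 [[-2.7, 42.3, 162.0], [10.1, 42.5, 180.9]]
Rf 5972 [[-9.8, -72.0, 147.6], [10.8, -45.5, 182.7], [16.6, -32.5, 204.2]]
255 [[9.8, -42.0, 153.0], [11.0, -42.0, 155.2]]
265 [[2.4, -42.1, 147.9], [3.1, -42.1, 149.1]]
280 [[11.4, -42.2, 174.0], [-0.1, -42.2, 155.6]]
295 [[-8.1, -42.1, 154.2], [-7.4, -42.1, 155.3]]
```

Emit:
arm_command([
  {"tx": 0.0012, "ty": 0.0019, "tz": -0.01, "turn": 0, "grip": 1},
  {"tx": 0, "ty": 0, "tz": -0.025, "turn": 0, "grip": 1},
  {"tx": 0, "ty": 0, "tz": -0.015, "turn": 0, "grip": 1},
  {"tx": 0, "ty": 0, "tz": -0.008, "turn": 0, "grip": 1},
  {"tx": 0, "ty": 0, "tz": 0, "turn": 0, "grip": 0.8},
  {"tx": 0, "ty": 0, "tz": 0, "turn": 0, "grip": 0.75},
], force=20)

```text
time_s: 3.9
position: [475.2, -192.0, 73.8]
ee_rot: [0.0, 0.983, 0.184, 0.0]
contact_force: [-0.6, 0.5, 0.4]
opening: 0.753
```

```bash
cat > w.py <<'E'
from h import *
import sys
p=snap('wrist',sys.argv[1])
s=robot.sense(); a=2*np.arctan2(s['ee_rot'][2],s['ee_rot'][1])
ex=np.array([np.cos(a),np.sin(a)]); ey=np.array([-np.sin(a),np.cos(a)])
f=s['contact_force']
print('t',s['time_s'],'pos',s['position'].round(2),'yaw',np.degrees(a).round(2),'f',f.round(2),'f_ex,ey',(f[:2]@ex).round(2),(f[:2]@ey).round(2),'op',round(s['opening'],4),'tq',s['torque'].round(3))
X,C=pts(p,np.ones((384,512),bool)); C=C.astype(int); R,G,B=C.T
v,u=np.nonzero(p['range_z']>0)
c=np.array([475.2,-192.1]); L=np.c_[(X[:,:2]-c)@ex,(X[:,:2]-c)@ey,X[:,2]]
z0=float(sys.argv[2]) if len(sys.argv)>2 else 0
org=(X[:,2]>90+z0)&(X[:,2]<112+z0)&(R>1.3*B)&(R>80)&(abs(L[:,0])<40)&(abs(L[:,1])<45)
for nm,m in(('left',org&(L[:,1]>0)),('right',org&(L[:,1]<0))):
    if m.sum()>3: print(nm,m.sum(),np.percentile(L[m],[2,50,98],axis=0).round(1).tolist())
tz=s['position'][2]
f=(X[:,2]>tz)&(abs(L[:,0])<14)&(v>200)&(R<1.2*B)&(X[:,2]<tz+60)&(abs(L[:,1])>15)
for nm,m in(('Lf',f&(L[:,1]>0)),('Rf',f&(L[:,1]<0))):
    if m.sum()>3: print(nm,m.sum(),np.percentile(L[m],[1,50,99],axis=0).round(1).tolist())
E
python3 w.py w3.png
```

```text
t 3.95 pos [ 475.39 -192.09   74.04] yaw 21.25 f [ 1.11  0.18 -0.09] f_ex,ey 1.1 -0.23 op 0.7485 tq [-0.012 -0.052  0.022]
left 1224 [[-11.2, 24.1, 90.8], [3.0, 25.0, 106.3], [12.1, 28.0, 108.6]]
right 1242 [[-11.1, -31.1, 90.8], [2.5, -24.5, 106.2], [12.0, -23.4, 108.7]]
Lf 7001 [[-11.8, 15.8, 74.1], [7.2, 39.1, 117.7], [13.6, 63.1, 133.9]]
Rf 6753 [[-11.4, -61.7, 74.1], [7.5, -38.2, 118.3], [13.6, -15.8, 133.9]]
```

View pics/w3.png

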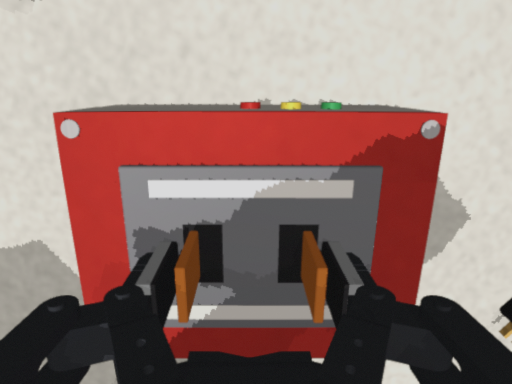

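Emit:
arm_command([
  {"tx": 0, "ty": 0, "tz": 0, "turn": 0, "grip": 0.69},
  {"tx": 0, "ty": 0, "tz": 0, "turn": 0, "grip": 0.66},
  {"tx": 0, "ty": 0, "tz": 0, "turn": 0, "grip": 0.64},
  {"tx": 0, "ty": 0, "tz": 0, "turn": 0, "grip": 0.62},
  {"tx": 0, "ty": 0, "tz": 0, "turn": 0, "grip": 0.62},
], force=20)

```text
time_s: 4.45
position: [475.3, -192.1, 73.8]
ee_rot: [0.0, 0.983, 0.184, 0.001]
contact_force: [1.2, -1.8, 2.8]
opening: 0.623
```

```bash
python3 w.py w4.png
```

```text
t 4.5 pos [ 475.29 -192.05   73.71] yaw 21.24 f [-0.06 -0.72  2.48] f_ex,ey -0.31 -0.65 op 0.623 tq [-0.073 -0.195 -0.031]
left 1205 [[-11.1, 22.9, 90.6], [2.9, 23.9, 106.5], [12.1, 26.8, 108.7]]
right 1213 [[-11.3, -25.8, 90.9], [2.7, -22.8, 106.7], [12.1, -21.6, 108.8]]
Lf 7834 [[-11.8, 15.9, 73.8], [7.2, 40.5, 124.1], [13.7, 58.5, 133.6]]
Rf 7676 [[-11.8, -57.4, 73.8], [7.2, -39.3, 124.4], [13.7, -15.8, 133.6]]
```

Emit:
arm_command([
  {"tx": 0, "ty": 0, "tz": 0.0003, "turn": 0, "grip": 0.61},
  {"tx": 0, "ty": 0, "tz": 0.0002, "turn": 0, "grip": 0.6},
  {"tx": 0, "ty": 0, "tz": 0.0002, "turn": 0, "grip": 0.59},
  {"tx": 0, "ty": 0, "tz": 0.0002, "turn": 0, "grip": 0.58},
  {"tx": 0, "ty": 0, "tz": 0, "turn": 0, "grip": 0.58},
], force=20)

```text
time_s: 5.0
position: [474.7, -191.7, 74.1]
ee_rot: [-0.0, 0.983, 0.184, -0.0]
contact_force: [1.4, -0.1, 1.7]
opening: 0.581
```

```bash
python3 w.py w5.png
```

```text
t 5.05 pos [ 474.67 -191.7    74.07] yaw 21.25 f [ 1.15 -1.16  1.23] f_ex,ey 0.66 -1.5 op 0.5845 tq [-0.156 -0.324  0.019]
left 1176 [[-11.5, 21.8, 90.8], [2.7, 22.9, 106.7], [11.8, 25.7, 108.6]]
right 1177 [[-11.7, -23.5, 90.6], [2.4, -20.7, 106.7], [11.7, -19.4, 108.6]]
Lf 7514 [[-12.1, 16.1, 74.1], [6.8, 40.4, 126.9], [13.5, 57.8, 134.0]]
Rf 7403 [[-11.7, -55.8, 74.1], [6.8, -38.7, 127.2], [13.4, -16.1, 133.9]]
```

Emit:
arm_command([
  {"tx": 0.0003, "ty": -0.0008, "tz": 0.0001, "turn": 0, "grip": 0.58},
  {"tx": 0, "ty": 0, "tz": 0.0001, "turn": 0, "grip": 0.57},
  {"tx": 0, "ty": 0, "tz": 0.0001, "turn": 0, "grip": 0.56},
  {"tx": 0, "ty": 0, "tz": 0, "turn": 0, "grip": 0.56},
], force=20)

```text
time_s: 5.45
position: [474.8, -192.3, 74.3]
ee_rot: [-0.0, 0.983, 0.184, -0.0]
contact_force: [0.9, -0.3, 0.5]
opening: 0.56
```

```bash
python3 w.py w6.png
```

```text
t 5.5 pos [ 474.8  -192.26   74.32] yaw 21.25 f [1.23 0.2  0.95] f_ex,ey 1.21 -0.26 op 0.5596 tq [ 0.131 -0.09   0.05 ]
left 1165 [[-11.6, 20.4, 90.6], [2.8, 21.4, 106.6], [11.7, 24.3, 108.7]]
right 1143 [[-11.6, -23.2, 90.5], [2.3, -20.5, 106.8], [11.6, -19.2, 108.7]]
Lf 7171 [[-11.6, 16.2, 74.4], [6.7, 39.3, 128.2], [13.3, 56.6, 134.2]]
Rf 7133 [[-11.5, -55.7, 74.4], [6.7, -38.7, 128.3], [13.3, -16.4, 134.2]]
```

Emit:
arm_command([
  {"tx": 0, "ty": 0, "tz": 0.0005, "turn": 0, "grip": 0.56},
  {"tx": 0, "ty": 0, "tz": 0.0005, "turn": 0, "grip": 0.56},
  {"tx": 0, "ty": 0, "tz": 0.0005, "turn": 0, "grip": 0.56},
  {"tx": 0, "ty": 0, "tz": 0, "turn": 0, "grip": 0.56},
], force=20)

```text
time_s: 5.9
position: [474.8, -192.5, 75.9]
ee_rot: [-0.0, 0.983, 0.184, -0.0]
contact_force: [-0.6, 0.3, -1.6]
opening: 0.565
```

```bash
python3 w.py w7.png
```

```text
t 5.95 pos [ 474.86 -192.51   75.87] yaw 21.24 f [-0.23 -0.53 -1.91] f_ex,ey -0.4 -0.41 op 0.5628 tq [ 0.013 -0.026 -0.001]
left 1199 [[-11.6, 20.2, 90.7], [2.8, 21.2, 107.9], [11.6, 24.1, 110.1]]
right 1176 [[-11.5, -23.4, 90.8], [2.4, -20.6, 108.2], [11.6, -19.4, 110.2]]
Lf 7075 [[-11.7, 16.5, 75.9], [6.7, 39.3, 129.9], [13.2, 56.4, 135.7]]
Rf 7119 [[-11.7, -55.8, 75.9], [6.7, -38.9, 130.0], [13.2, -16.5, 135.7]]
```

Emit:
arm_command([
  {"tx": 0, "ty": 0, "tz": 0.0005, "turn": 0, "grip": 0.56},
  {"tx": 0, "ty": 0, "tz": 0.0005, "turn": 0, "grip": 0.56},
  {"tx": 0, "ty": 0, "tz": 0, "turn": 0, "grip": 0.56},
], force=20)

```text
time_s: 6.25
position: [475.1, -192.6, 77.1]
ee_rot: [0.0, 0.983, 0.184, 0.0]
contact_force: [-0.0, -0.1, -1.7]
opening: 0.561
```

```bash
python3 w.py w8.png
```

```text
t 6.3 pos [ 475.06 -192.56   77.03] yaw 21.25 f [-0.37  0.44 -1.02] f_ex,ey -0.18 0.55 op 0.5607 tq [-0.027 -0.028  0.018]
left 1228 [[-11.5, 20.0, 90.8], [2.9, 21.0, 109.0], [11.8, 23.9, 111.4]]
right 1207 [[-11.3, -23.6, 90.9], [2.8, -20.7, 109.3], [11.9, -19.6, 111.3]]
Lf 7103 [[-11.7, 16.2, 77.1], [6.9, 39.0, 131.0], [13.4, 56.2, 136.9]]
Rf 7237 [[-11.6, -56.1, 77.1], [6.9, -39.1, 130.8], [13.4, -16.2, 136.9]]
```

Emit:
arm_command([
  {"tx": 0, "ty": 0, "tz": 0.001, "turn": 0, "grip": 0.56},
  {"tx": 0, "ty": 0, "tz": 0.002, "turn": 0, "grip": 0.56},
  {"tx": 0, "ty": 0, "tz": 0.003, "turn": 0, "grip": 0.56},
  {"tx": 0, "ty": 0, "tz": 0.003, "turn": 0, "grip": 0.555},
  {"tx": 0, "ty": 0, "tz": 0.003, "turn": 0, "grip": 0.555},
  {"tx": 0, "ty": 0, "tz": 0.003, "turn": 0, "grip": 0.555},
  {"tx": 0, "ty": 0, "tz": 0.003, "turn": 0, "grip": 0.555},
  {"tx": 0, "ty": 0, "tz": 0.002, "turn": 0, "grip": 0.555},
], force=20)

```text
time_s: 7.1
position: [475.2, -192.6, 97.4]
ee_rot: [0.0, 0.983, 0.184, 0.0]
contact_force: [-0.4, -0.8, -1.6]
opening: 0.555
```

```bash
python3 w.py w9.png 20
```

```text
t 7.15 pos [ 475.29 -192.68   97.57] yaw 21.25 f [-0.73  0.06 -1.52] f_ex,ey -0.66 0.32 op 0.5542 tq [-0.043 -0.077  0.018]
left 1228 [[-11.4, 19.7, 110.9], [3.2, 20.8, 129.3], [11.9, 23.7, 131.5]]
right 1208 [[-11.4, -23.4, 110.9], [2.9, -20.6, 129.5], [11.9, -19.4, 131.6]]
Lf 6905 [[-11.1, 17.2, 97.7], [6.9, 39.5, 151.9], [13.3, 56.2, 157.4]]
Rf 6953 [[-11.2, -56.0, 97.7], [7.0, -39.2, 151.9], [13.4, -17.1, 157.4]]
```

Emit:
arm_command([
  {"tx": 0, "ty": 0, "tz": 0.006, "turn": 0, "grip": 0.555},
  {"tx": 0, "ty": 0, "tz": 0.012, "turn": 0, "grip": 0.555},
  {"tx": 0, "ty": 0, "tz": 0.015, "turn": 0, "grip": 0.555},
  {"tx": 0, "ty": 0, "tz": 0.012, "turn": 0, "grip": 0.555},
  {"tx": 0, "ty": 0, "tz": 0.008, "turn": 0, "grip": 0.555},
  {"tx": 0, "ty": 0.005, "tz": 0.002, "turn": 0, "grip": 0.555},
  {"tx": 0.002, "ty": 0.012, "tz": 0, "turn": 0, "grip": 0.555},
  {"tx": 0.003, "ty": 0.02, "tz": 0, "turn": 0, "grip": 0.555},
], force=20)

```text
time_s: 7.95
position: [479.8, -154.9, 151.5]
ee_rot: [-0.0, 0.983, 0.184, -0.0]
contact_force: [0.8, 0.6, -2.1]
opening: 0.557
```

Emit:
arm_command([
  {"tx": 0.004, "ty": 0.026, "tz": 0, "turn": -0.6, "grip": 0.555},
  {"tx": 0.005, "ty": 0.03, "tz": 0, "turn": -0.6, "grip": 0.555},
  {"tx": 0.005, "ty": 0.03, "tz": 0, "turn": -0.6, "grip": 0.555},
  {"tx": 0.005, "ty": 0.03, "tz": 0, "turn": -0.6, "grip": 0.555},
  {"tx": 0.005, "ty": 0.03, "tz": 0, "turn": -0.6, "grip": 0.555},
  {"tx": 0.005, "ty": 0.03, "tz": 0, "turn": -0.6, "grip": 0.555},
  {"tx": 0.005, "ty": 0.03, "tz": 0, "turn": -0.6, "grip": 0.555},
  {"tx": 0.005, "ty": 0.03, "tz": 0, "turn": -0.6, "grip": 0.555},
], force=20)

```text
time_s: 8.75
position: [518.0, 82.7, 151.2]
ee_rot: [-0.0, 0.99, 0.143, -0.001]
contact_force: [0.8, 0.1, -2.2]
opening: 0.559
```

Emit:
arm_command([
  {"tx": 0.005, "ty": 0.03, "tz": 0, "turn": 0, "grip": 0.555},
  {"tx": 0.004, "ty": 0.028, "tz": 0, "turn": 0, "grip": 0.555},
  {"tx": 0.004, "ty": 0.026, "tz": 0, "turn": 0, "grip": 0.555},
  {"tx": 0.003, "ty": 0.02, "tz": 0, "turn": 0, "grip": 0.555},
  {"tx": 0.002, "ty": 0.012, "tz": 0, "turn": 0, "grip": 0.555},
  {"tx": 0, "ty": 0.004, "tz": 0, "turn": 0, "grip": 0.555},
  {"tx": 0, "ty": 0, "tz": 0, "turn": 0, "grip": 0.555},
], force=20)

```text
time_s: 9.45
position: [536.4, 200.7, 151.5]
ee_rot: [0.0, 0.99, 0.143, -0.001]
contact_force: [-0.2, -0.4, -2.3]
opening: 0.554
```

```bash
python3 - <<'E'
from h import *
s=robot.sense();print(s['position'],s['contact_force'],s['opening'])
for n in('wrist','side'):
    p=snap(n,n+'10.png')
E
```

```text
[536.40316032 200.68857928 151.52924859] [-0.24300796 -0.3751864  -2.28254127] 0.5542132628651519
```

View pics/wrist10.png

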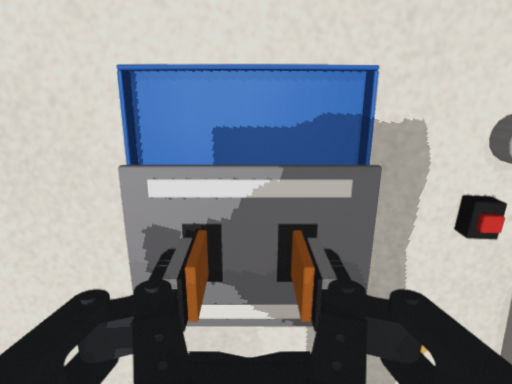

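View pics/side10.png

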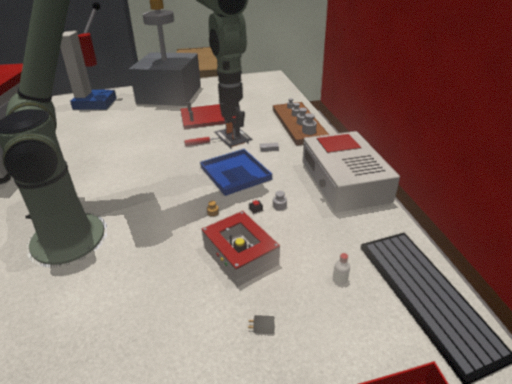

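Emit:
arm_command([
  {"tx": 0, "ty": 0.001, "tz": -0.008, "turn": 0, "grip": 0.555},
  {"tx": 0, "ty": 0, "tz": -0.018, "turn": 0, "grip": 0.555},
  {"tx": 0, "ty": 0, "tz": -0.025, "turn": 0, "grip": 0.555},
  {"tx": 0, "ty": 0, "tz": -0.025, "turn": 0, "grip": 0.555},
  {"tx": 0, "ty": 0, "tz": -0.02, "turn": 0, "grip": 0.555},
  {"tx": 0, "ty": 0, "tz": -0.014, "turn": 0, "grip": 0.555},
  {"tx": 0, "ty": 0, "tz": -0.009, "turn": 0, "grip": 0.555},
  {"tx": 0, "ty": 0, "tz": -0.003, "turn": 0, "grip": 0.555},
], force=20)

```text
time_s: 10.35
position: [536.3, 200.8, 28.8]
ee_rot: [0.0, 0.99, 0.143, -0.001]
contact_force: [0.6, -0.0, -1.3]
opening: 0.553
```

Emit:
arm_command([
  {"tx": 0, "ty": 0, "tz": -0.0015, "turn": 0, "grip": 0.555},
  {"tx": 0, "ty": 0, "tz": -0.001, "turn": 0, "grip": 0.555},
  {"tx": 0, "ty": 0, "tz": -0.001, "turn": 0, "grip": 0.555},
  {"tx": 0, "ty": 0, "tz": 0, "turn": 0, "grip": 0.555},
], force=20)

```text
time_s: 10.75
position: [537.4, 201.6, 26.9]
ee_rot: [-0.0, 0.99, 0.143, 0.0]
contact_force: [0.7, -0.3, -1.6]
opening: 0.553
```

Emit:
arm_command([
  {"tx": 0, "ty": 0, "tz": -0.0008, "turn": 0, "grip": 0.555},
  {"tx": 0, "ty": 0, "tz": -0.0008, "turn": 0, "grip": 0.555},
  {"tx": 0, "ty": 0, "tz": 0, "turn": 0, "grip": 0.555},
], force=20)

```text
time_s: 11.05
position: [537.0, 201.5, 24.9]
ee_rot: [-0.0, 0.99, 0.143, -0.0]
contact_force: [-0.8, 0.0, -1.3]
opening: 0.553
```

Emit:
arm_command([
  {"tx": 0, "ty": 0, "tz": -0.0006, "turn": 0, "grip": 0.555},
  {"tx": 0, "ty": 0, "tz": -0.0006, "turn": 0, "grip": 0.555},
  {"tx": 0, "ty": 0, "tz": 0, "turn": 0, "grip": 0.555},
], force=20)

```text
time_s: 11.35
position: [537.1, 201.5, 24.3]
ee_rot: [0.0, 0.99, 0.143, 0.0]
contact_force: [-2.0, -0.4, 4.9]
opening: 0.559
```

Emit:
arm_command([
  {"tx": 0, "ty": 0, "tz": -0.0002, "turn": 0, "grip": 0.58},
  {"tx": 0, "ty": 0, "tz": -0.0002, "turn": 0, "grip": 0.61},
  {"tx": 0, "ty": 0, "tz": -0.0002, "turn": 0, "grip": 0.64},
  {"tx": 0, "ty": 0, "tz": 0, "turn": 0, "grip": 0.7},
  {"tx": 0, "ty": 0, "tz": 0, "turn": 0, "grip": 0.8},
  {"tx": 0, "ty": 0, "tz": 0, "turn": 0, "grip": 0.9},
  {"tx": 0, "ty": 0, "tz": 0, "turn": 0, "grip": 0.9},
], force=20)

```text
time_s: 12.05
position: [537.0, 201.5, 23.0]
ee_rot: [-0.0, 0.99, 0.143, -0.0]
contact_force: [-0.1, -0.1, 0.0]
opening: 0.898
```

```bash
python3 w.py w11.png -50
```

```text
t 12.1 pos [537.04 201.45  23.05] yaw 16.45 f [0.44 1.11 0.55] f_ex,ey 0.73 0.94 op 0.8988 tq [0.012 0.023 0.018]
```

View pics/w11.png

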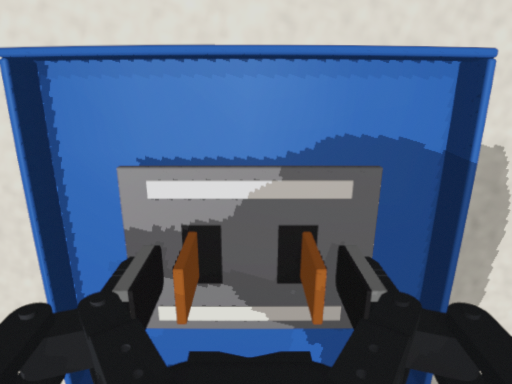

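Emit:
arm_command([
  {"tx": 0, "ty": 0, "tz": 0.005, "turn": 0, "grip": 0.9},
  {"tx": 0, "ty": 0, "tz": 0.015, "turn": 0, "grip": 0.9},
  {"tx": 0, "ty": 0, "tz": 0.025, "turn": 0, "grip": 0.9},
  {"tx": 0, "ty": 0, "tz": 0.04, "turn": 0, "grip": 0.9},
  {"tx": 0, "ty": 0, "tz": 0.045, "turn": 0, "grip": 0.9},
  {"tx": 0, "ty": -0.02, "tz": 0.02, "turn": 0, "grip": 0.5},
  {"tx": -0.005, "ty": -0.03, "tz": 0, "turn": 0, "grip": 0.2},
  {"tx": -0.006, "ty": -0.04, "tz": 0, "turn": 0, "grip": 0},
], force=20)

```text
time_s: 12.9
position: [526.9, 111.6, 174.8]
ee_rot: [0.0, 0.99, 0.144, 0.002]
contact_force: [-0.4, -0.3, -0.9]
opening: 0.394
```

```bash
python3 - <<'E'
from h import *
s=robot.sense();print(s['position'],s['contact_force'],s['opening'])
p=snap('side','side12.png')
d=robot.cut_out(p,'cover')[0]; X,_=pts(p,d['pixels']); pl=X[(X[:,2]<35)&(X[:,2]>15)]
print(d['p'],d['rect'],np.median(X,0),np.percentile(X[:,2],[5,50,95]))
A=np.c_[pl[:,:2],np.ones(len(pl))]; print(np.linalg.lstsq(A,pl[:,2],rcond=None)[0], cv2.minAreaRect(pl[:,:2].astype(np.float32)))
img=p['frame'][100:300,130:330]; cv2.imwrite('pics/side12c.png',cv2.cvtColor(cv2.resize(img,None,fx=3,fy=3,interpolation=cv2.INTER_CUBIC),cv2.COLOR_RGB2BGR))
E
```

```text
[526.87384038 111.59126857 174.75653772] [-0.43688406 -0.28819325 -0.89554908] 0.39418813131755936
0.78 [233.8, 167.4, 34.0, 26.1] [533.7876764  183.48277838  25.16333404] [17.02183324 25.16333404 50.57518894]
[6.22696397e-03 8.12688546e-03 2.02439077e+01] ((535.5426635742188, 200.42703247070312), (84.96577453613281, 118.20825958251953), 16.561037063598633)
```

View pics/side12c.png

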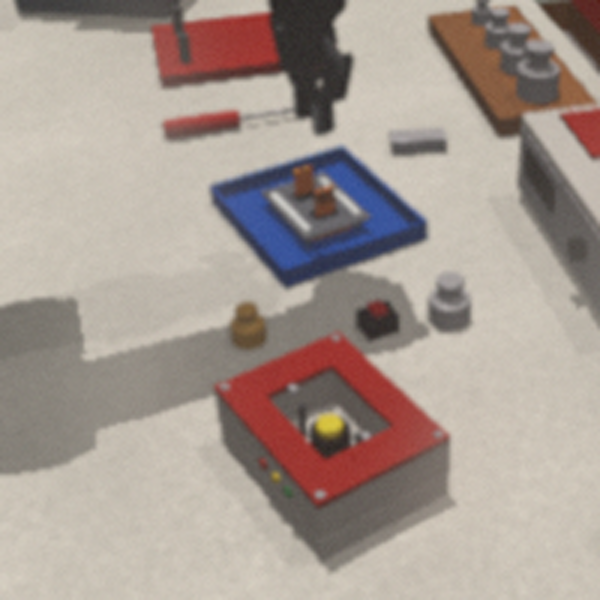

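Emit:
arm_command([
  {"tx": -0.006, "ty": -0.04, "tz": 0, "turn": 0.8, "grip": 0},
  {"tx": -0.007, "ty": -0.04, "tz": 0, "turn": 0.8, "grip": 0},
  {"tx": -0.007, "ty": -0.04, "tz": 0, "turn": 0.8, "grip": 0},
  {"tx": -0.007, "ty": -0.04, "tz": 0, "turn": 0.8, "grip": 0},
  {"tx": -0.007, "ty": -0.04, "tz": 0, "turn": 0.8, "grip": 0},
  {"tx": -0.007, "ty": -0.04, "tz": 0, "turn": 0.8, "grip": 0},
  {"tx": -0.006, "ty": -0.035, "tz": -0.01, "turn": 0, "grip": 0},
  {"tx": -0.004, "ty": -0.02, "tz": -0.01, "turn": 0, "grip": 0},
], force=20)

```text
time_s: 13.8
position: [475.3, -186.0, 153.5]
ee_rot: [0.001, 0.983, 0.183, 0.001]
contact_force: [1.2, 0.6, -0.1]
opening: -0.002
```

Emit:
arm_command([
  {"tx": 0, "ty": -0.006, "tz": -0.01, "turn": 0, "grip": 0},
  {"tx": 0, "ty": 0, "tz": 0, "turn": 0, "grip": 0},
  {"tx": 0, "ty": 0, "tz": 0, "turn": 0, "grip": 0},
], force=20)

```text
time_s: 14.1
position: [475.1, -188.4, 143.0]
ee_rot: [-0.001, 0.983, 0.185, -0.0]
contact_force: [-0.0, -0.3, -0.2]
opening: 0.002
```

```bash
python3 - <<'E'
from h import *
p=snap('wrist','w13.png'); s=robot.sense(); print(s['position'],s['contact_force'],s['opening'],s['ee_rot'])
X,C=pts(p,np.ones((384,512),bool)); C=C.astype(int); R,G,B=C.T
y=(R>100)&(G>.7*R)&(B<.5*R)&(abs(X[:,0]-475)<60)&(abs(X[:,1]+192)<60)
print(y.sum(),np.percentile(X[y],[2,50,98],axis=0).round(1))
red=(R>1.8*G)&(R>1.8*B)&(X[:,2]>60)&(X[:,2]<80)&(abs(X[:,0]-475)<110)&(abs(X[:,1]+192)<110)
print(cv2.minAreaRect(X[red][:,:2].astype(np.float32)))
d=robot.cut_out(p,'reset')
for q in d: print(q['p'],q['rect'])
E
```

```text
[ 475.3566928  -188.35041455  143.30910975] [0.07075094 0.84707111 0.43198925] -0.0016164159100737496 [-2.49425499e-04  9.82714290e-01  1.85128495e-01  5.68956547e-05]
820 [[ 463.4 -202.2   47.5]
 [ 475.4 -191.6   55.4]
 [ 486.1 -181.4   56.8]]
((474.4219665527344, -192.12078857421875), (130.36468505859375, 169.86801147460938), 21.23888397216797)
0.74 [257.2, 195.2, 34.2, 31.5]
```

View pics/w13.png

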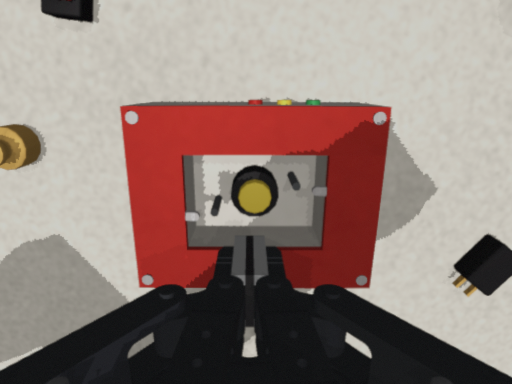

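Emit:
arm_command([
  {"tx": 0, "ty": -0.0037, "tz": -0.01, "turn": 0, "grip": 0},
  {"tx": 0, "ty": 0, "tz": -0.025, "turn": 0, "grip": 0},
  {"tx": 0, "ty": 0, "tz": -0.025, "turn": 0, "grip": 0},
  {"tx": 0, "ty": 0, "tz": -0.015, "turn": 0, "grip": 0},
  {"tx": 0, "ty": 0, "tz": -0.006, "turn": 0, "grip": 0},
  {"tx": 0, "ty": 0, "tz": 0, "turn": 0, "grip": 0},
], force=20)

```text
time_s: 14.8
position: [474.6, -192.6, 61.3]
ee_rot: [-0.001, 0.983, 0.185, -0.001]
contact_force: [-0.4, 0.1, -0.5]
opening: -0.002
```

```bash
python3 w.py w14.png
```

```text
t 14.85 pos [ 475.15 -193.01   62.07] yaw 21.28 f [-0.12 -0.37  0.66] f_ex,ey -0.25 -0.29 op -0.0006 tq [-0.037 -0.007  0.127]
left 6 [[-13.0, 2.1, 107.7], [1.7, 33.5, 110.8], [11.1, 33.9, 111.7]]
Lf 3803 [[-11.4, 16.7, 64.9], [5.9, 27.3, 116.9], [12.7, 48.1, 121.9]]
Rf 3879 [[-9.2, -47.2, 65.0], [7.2, -27.0, 116.8], [12.8, -16.4, 121.9]]
```

View pics/w14.png

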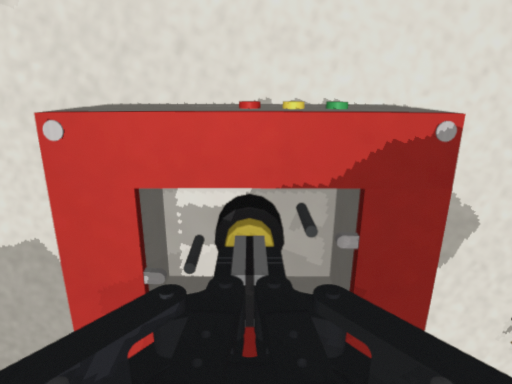

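Emit:
arm_command([
  {"tx": 0, "ty": 0.0005, "tz": -0.002, "turn": 0, "grip": 0},
  {"tx": 0, "ty": 0, "tz": -0.002, "turn": 0, "grip": 0},
  {"tx": 0, "ty": 0, "tz": -0.001, "turn": 0, "grip": 0},
  {"tx": 0, "ty": 0, "tz": 0, "turn": 0, "grip": 0},
], force=20)

```text
time_s: 15.25
position: [475.2, -192.8, 57.3]
ee_rot: [0.0, 0.983, 0.184, 0.0]
contact_force: [-0.1, -0.1, -0.5]
opening: 0.004
```

Emit:
arm_command([
  {"tx": 0, "ty": 0, "tz": -0.001, "turn": 0, "grip": 0},
  {"tx": 0, "ty": 0, "tz": -0.001, "turn": 0, "grip": 0},
  {"tx": 0, "ty": 0, "tz": 0, "turn": 0, "grip": 0},
], force=20)

```text
time_s: 15.55
position: [475.2, -192.8, 55.2]
ee_rot: [0.0, 0.983, 0.184, 0.0]
contact_force: [-0.0, 0.1, 2.1]
opening: -0.006
```

Emit:
arm_command([
  {"tx": 0, "ty": 0, "tz": -0.001, "turn": 0, "grip": 0},
  {"tx": 0, "ty": 0, "tz": -0.001, "turn": 0, "grip": 0},
  {"tx": 0, "ty": 0, "tz": -0.001, "turn": 0, "grip": 0},
  {"tx": 0, "ty": 0, "tz": -0.001, "turn": 0, "grip": 0},
  {"tx": 0, "ty": 0, "tz": 0, "turn": 0, "grip": 0},
], force=20)

```text
time_s: 16.05
position: [475.2, -192.9, 51.2]
ee_rot: [0.0, 0.983, 0.184, 0.0]
contact_force: [-0.8, 0.2, 5.5]
opening: -0.002
```

Emit:
arm_command([
  {"tx": 0, "ty": 0, "tz": -0.001, "turn": 0, "grip": 0},
  {"tx": 0, "ty": 0, "tz": -0.0008, "turn": 0, "grip": 0},
  {"tx": 0, "ty": 0, "tz": 0, "turn": 0, "grip": 0},
], force=20)

```text
time_s: 16.35
position: [475.2, -192.9, 49.6]
ee_rot: [0.0, 0.983, 0.184, 0.0]
contact_force: [-1.4, 0.5, 7.2]
opening: -0.002
```

Emit:
arm_command([
  {"tx": 0, "ty": 0, "tz": -0.0005, "turn": 0, "grip": 0},
  {"tx": 0, "ty": 0, "tz": 0, "turn": 0, "grip": 0},
  {"tx": 0, "ty": 0, "tz": 0, "turn": 0, "grip": 0},
], force=20)

```text
time_s: 16.65
position: [475.3, -192.8, 49.2]
ee_rot: [0.0, 0.983, 0.184, 0.0]
contact_force: [-1.5, 0.5, 7.4]
opening: 0.0
```

Emit:
arm_command([
  {"tx": 0, "ty": 0, "tz": -0.0005, "turn": 0, "grip": 0},
  {"tx": 0, "ty": 0, "tz": 0, "turn": 0, "grip": 0},
], force=20)

```text
time_s: 16.85
position: [475.2, -192.9, 48.9]
ee_rot: [0.0, 0.983, 0.184, 0.0]
contact_force: [-2.1, 1.3, 9.2]
opening: -0.002
```

Emit:
arm_command([
  {"tx": 0, "ty": 0, "tz": -0.0002, "turn": 0, "grip": 0},
  {"tx": 0, "ty": 0, "tz": 0, "turn": 0, "grip": 0},
], force=20)

```text
time_s: 17.05
position: [475.3, -192.9, 48.9]
ee_rot: [0.0, 0.983, 0.184, 0.0]
contact_force: [-1.6, 1.4, 11.4]
opening: -0.004
```

Force rose with no further travel, so the button is at the bottom (11.4 N, within limits). Releasing slowly.

Emit:
arm_command([
  {"tx": 0, "ty": 0, "tz": 0.002, "turn": 0, "grip": 0},
  {"tx": 0, "ty": 0, "tz": 0.003, "turn": 0, "grip": 0},
  {"tx": 0, "ty": 0, "tz": 0.004, "turn": 0, "grip": 0},
  {"tx": 0, "ty": 0, "tz": 0.015, "turn": 0, "grip": 0},
  {"tx": 0, "ty": 0, "tz": 0.03, "turn": 0, "grip": 0},
  {"tx": 0, "ty": 0, "tz": 0.04, "turn": 0, "grip": 0},
  {"tx": 0, "ty": 0, "tz": 0.02, "turn": 0, "grip": 0},
  {"tx": 0, "ty": 0, "tz": 0, "turn": 0, "grip": 0},
], force=20)

```text
time_s: 17.85
position: [476.9, -193.7, 164.9]
ee_rot: [0.002, 0.983, 0.184, 0.002]
contact_force: [1.2, 0.4, 0.7]
opening: 0.001
```

```bash
python3 - <<'E'
from h import *
p=snap('wrist','w15.png'); s=robot.sense(); print(s['time_s'],s['position'],s['contact_force'])
X,C=pts(p,np.ones((384,512),bool)); C=C.astype(int); R,G,B=C.T
y=(R>100)&(G>.7*R)&(B<.5*R)&(abs(X[:,0]-475)<60)&(abs(X[:,1]+192)<60)
print(y.sum(),np.percentile(X[y],[2,50,98],axis=0).round(1))
p=snap('side','side15.png')
d=robot.cut_out(p,'cover')[0]; X,_=pts(p,d['pixels']); pl=X[(X[:,2]<35)&(X[:,2]>15)]
A=np.c_[pl[:,:2],np.ones(len(pl))]; print(np.linalg.lstsq(A,pl[:,2],rcond=None)[0], cv2.minAreaRect(pl[:,:2].astype(np.float32)))
E
```

```text
17.9 [ 475.79589521 -193.14148639  163.00527095] [ 0.26410784 -0.43788453  0.09053949]
687 [[ 464.1 -202.4   47.5]
 [ 475.4 -191.6   55.5]
 [ 485.8 -181.5   57. ]]Traceback (most recent call last):
  File "<stdin>", line 7, in <module>
IndexError: list index out of range
```

View pics/side15.png

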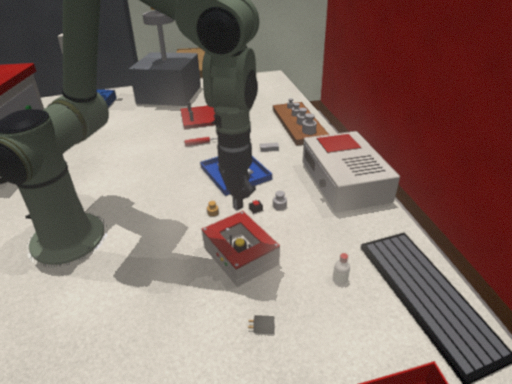

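View pics/w15.png

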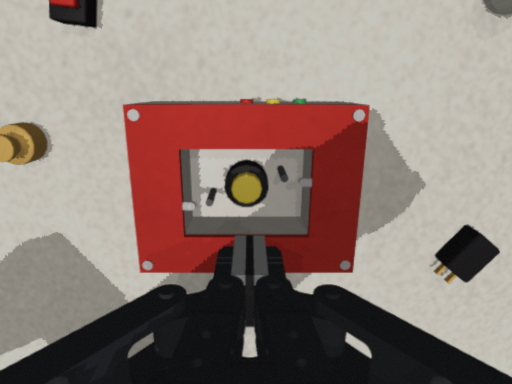

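```bash
python3 - <<'E'
from h import *
p=snap('top','top16.png')
X,C=pts(p,np.ones((384,512),bool)); C=C.astype(int); R,G,B=C.T
m=(abs(X[:,0]-536)<75)&(abs(X[:,1]-202)<80)&(X[:,2]>16)&(X[:,2]<32)&(B<R+20)
Y=X[m]; print(m.sum(),np.median(Y[:,2]),cv2.minAreaRect(Y[:,:2].astype(np.float32)))
A=np.c_[Y[:,:2],np.ones(len(Y))]; print(np.linalg.lstsq(A,Y[:,2],rcond=None)[0])
E
```

```text
974 24.25683802305241 ((536.2797241210938, 201.6005859375), (84.02490997314453, 115.10004425048828), 16.16037940979004)
[-1.98229755e-03  2.94656618e-03  2.46749114e+01]
```

View pics/top16.png

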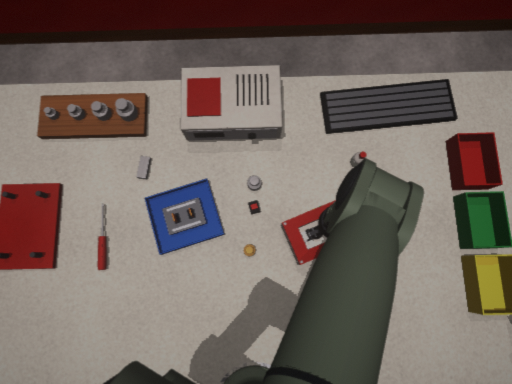

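The cover (around column 185, row 215) lies centred and level in the tray. The bystanders that can be seen are where they started, so I'm handing in.

```bash
python3 -c "
from workcell import robot
print(robot.hand_in()); print(robot.sense()['time_s'])"
```

```text
the job is handed in; nothing more can be done
None
the job is handed in; nothing more can be done
```

The cover is in the blue tray and the reset button has been pressed and released. I handed the job in about 18 s into the 64 s limit, and the hand-in gave no verdict.

- **Cover off:** I pinched both tabs, about 4 mm of travel on each, and shifted 0.8 mm when a sideways push showed the gripper was off-centre. The cover then lifted with only its own weight showing.
- **Cover in the tray:** I set it down gently, with about 5 N of contact, and let go. The last top-camera check put it about 1 mm from the tray's centre and level. Its plate top is at 24 mm, which means it is standing on the tray floor.
- **Button:** By touch its top is at about 55 mm. I pressed it roughly 6.5 mm, until the force rose to 11.4 N with no further travel, so it was at the bottom. After release the wrist camera read its top at 55.5 mm, against 55.4 mm before the press.
- **End state:** The gripper stopped about 95 mm above the box with no force on it beyond sensor noise.
- **Bystanders:** In the last pictures the bystanders look unmoved, judged by eye rather than measured. The oil bottle and the plug were partly or fully hidden by the arm in the top view but showed in place in the side view.
- **Check that failed:** The last side-view search for the cover found nothing because the arm was in front of it. I used the top camera instead.

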